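# Weigh a valve body on the spring scale

### The arm

A 6-joint arm with a two-finger parallel gripper is mounted at the origin on a cart in front of the work surface, level with it; the furniture and walls round the work are solid. World frame = base frame: x ahead of the robot, y to its left, z up, the work surface at z = 0. Lengths are in m, angles in rad, forces in N, time in s.
With the tool pointing down it reaches from about 0.275 to 0.875 m from the base axis. Payload 12.5 kg.
Tool frame: the origin (TCP) lies on the mounting face of the last link; the fingertips stand 173 mm ahead of it and the grasp point (between the pads) lies 155 mm ahead of it; z points along the fingers, y is the line along which they close (so a half turn about z gives the same grasp; the last joint's range is limited). The gripper opens to 85 mm and grips with 20 to 120 N. Pads are 22 mm wide; open, the fingers measure 114 mm over their backs; the gripper's body (76 mm by 85 mm) begins 54 mm behind the grasp point. The pads swing forward as they close: fully open they stand 13 mm farther back than shut.
Start: joints at [-1.389, 0.351, 1.652, -0, 1.139, -0.085], TCP at [0.145, -0.531, 0.405] pointing down, gripper open.
Joint ranges: [-2.75, 2.75], [-0.79, 2.1], [0.01, 2.65], [-1.57, 4.71], [0.07, 3.14], [-2.87, 2.87]. Speed limits (rad/s): [2.22, 2.22, 2.79, 3.14, 3.14, 3.14].

### API

Orientations are given as a unit quaternion [w, x, y, z].
In Python, from workcell import ctrl gives the robot as it stands.
- The arm moves only by the tool send_rows, never from a script. Its argument "moves" is a list of rows, each a list of 6 numbers: the shift along the world's x, y, z in cm, then the turn, a rotation vector about the world's x, y, z in degrees. In form: [[tx, ty, tz, wx, wy, wz], ...]. A call has exactly 5 rows; each row is the pose to reach, as a shift and turn from the pose commanded when the call began; what a row does not reach only later rows make up. A row lasts 1/12 s, in which the tool goes at most 41.7 mm and 7.16 degrees, less where a joint would pass 70% of its speed; a pose out of reach is approached as far as the arm can. A call with a gripper value outside its range is refused whole. "hand" is the closure, from 0 (fully open) to 1 (shut), set as the call begins (left out, the last holds). The fingers move at their own pace and stop on an object; "grip_force" is the grip in N (left out, the last holds). Time passes only in rows, so rows that repeat a pose let the fingers close, or fill a call up. It gives the time, the measured TCP pose, the force, the opening and the grip force at its end, in the units of the state.
- ctrl.get_state(): the state, without advancing time (a new reading comes with each control period).
- ctrl.snapshot(name): name is "side" or "top"; returns a dict with "pixels" (480x640x3 uint8, blue, green, red), "K" (3x3 intrinsics, pixels), "world_from_camera" (4x4, takes a point from camera to world coordinates). Camera axes: x right, y up, looking along -z (the intrinsics and any distortion apply to the point x, -y, -z); pixel columns grow to the right and rows downward; lengths in m; the calibration is good to about 2 mm. A picture is of the moment at which its call begins. There is no depth.
- ctrl.hand_in(): hands the job in; it is judged then, once.
The state is a dict: "clock": time; "q": joint angles; "qd": joint speeds; "joint_torque": joint torques, N m; "eef_pos": TCP position; "eef_rot": TCP orientation; "wrist_force": force on the tool from outside, world axes, zero at the start; "moment": the same for the moment, N m; "finger_gap": opening from 0.0 (shut) to 1.0 (fully open); "grasp_force": force on a finger pad.
Only numpy, scipy, OpenCV 4.12 (cv2) and the standard library are available. Lean on these libraries where they do the work, as an engineer would, in place of code of your own. Each camera call takes 0.05 s, during which the arm holds its last target. There are 200 camera calls.

### The job

Weigh the brass valve body on the spring scale. First slide the black tell-tale up its column until it just meets the brass index blade at zero. Then hang the valve body by its eye on the hook and let it down gently until the scale bears its whole weight before you let go, so that the blade, which pushes the tell-tale ahead of it, never dips below the true weight; leave it hanging free and still with the tell-tale against the blade, not touched again, without straining the hook or tell-tale or shifting the other things.

Things in the scene. Friction and masses are not known exactly. Their poses are not given: they have to be found in the camera images.
- scale_stand: weighing stand, fixed, 0.54 m tall: grey base plate (150 x 220 mm, top 16 mm above the bench) carrying a column and, over the hook, a spring tube. Origin on the bench straight below the hook; x from the hook's open side to its back (open side, to -x, faces the robot), y from hook to column, z up. The -x and -y sides of the hook are free
- column (a point): on the axis of the stand's 24 mm square aluminium column, 331 mm above the bench, 30 mm in x and 125 mm in y from the hook rod; a white graduated strip is with a line every 3 mm (50 g) on its -x face
- tube (a point): lower end of the grey spring tube, 352 mm above the bench, on the line of the hook rod; 30 mm thick, from here up to the gallows arm at 505 mm
- hook (a point): centre of the round bowl (inside radius 8 mm) of the steel J hook, 6 mm wire in the stand's x-z plane; 285 mm above the bench unloaded, moves down with it. Free tip at x -14 mm, top 11 mm above this point; stem at x +11 up to z +26 mm, then slopes to the rod at x 0, z +40. Open upward and to -x between tip and stem. A hung 7 mm bar has its centre 4 to 5 mm below this point
- index (a point): underside of the free end of the brass index blade, 4 x 4 mm, which reaches from the hook rod along +y to the column, running 15 mm to the +x side of the rod, in front of the strip; 46 mm above point hook and moves with it
- scale (a joint): how far hook and blade have gone down, m: 0 unloaded (upper stop), 0.062 end of travel. Spring 163.5 N/m, 6 mm for 100 g, after 0.2 N to leave 0; lightly damped: it bounces when a load is let go suddenly. The valve body brings it to about 0.012 to 0.053
- telltale (a joint): how far the tell-tale is below zero, m: 0 where its top meets the unloaded blade, grows downward to 0.070. At the start left somewhere low by an earlier weighing. It stays where it is put (0.2 N friction); the blade pushes it down, never up
- telltale_tab (a point): the place to pinch the tell-tale's thumb tab: a bar 10 mm wide (y) and 10 mm high (z) that sticks out 41 mm along the stand's -x from a black collar (36 x 36 x 14 mm) round the column; this point is in the middle of its width and height, 12 mm from its free end
- telltale_top (a point): top face of the tell-tale's collar at the column's front, where the blade meets it; 7 mm above the middle of the tab
- valve_body: brass valve body, 198 mm tall, on a round flange (66 mm across, 10 mm high); block 50 x 36 mm (x, y) from z 10 to 66, flats on +y and -y, ports (27 mm across, 8 mm proud) on +x and -x; above it hexagon (46 mm), neck (24), gland nut (33), stem, steel eye. Origin: centre of the underside; z up, x through the hole of the eye. Mass 0.2 to 0.9 kg, unknown; centre of mass on the axis
- grip (a point): on the valve's block, 40 mm above its underside and 12 mm from its axis toward -x: grip the flats here across y, 36 mm wide. A gripper leaning 25 to 40 degrees back to the valve's -x stays clear of hook and tube when hanging
- eye_top (a point): centre of the top bar of the valve's eye, on its axis, 194 mm above its underside. The eye is an upright oval ring of 7 mm round bar in the valve's y-z plane; its hole, along x, is 31 mm wide and 45 mm high, directly below this bar
- wax_tin: bystander: round green tin, 66 mm across, 68 mm tall, origin at its underside
- screwdriver: bystander: screwdriver with orange handle, 200 mm long, lying, origin at its middle underneath
- wood_block_a: bystander: flat pine offcut 45 x 120 x 19 mm, origin at its underside
- logger_1: bystander: upright capsule data logger with dark hexagonal ends, 42 mm across, 114 mm tall, origin at its underside
Not all that is in view belongs to the job. Of the things like the valve_body, leave any that is green; of the rest the smaller one is meant.

How it is judged:
On the way, in this order (a step that is already met when the one before it is completed fails the run):
1. the tell-tale has been slid up to the unloaded index blade (z of index in the frame of telltale_top below 0.0025 m and value of joint scale below 0.003 m and value of joint telltale below 0.0035 m), for 0.2 s.
2. the eye of the valve body bears on the hook and the spring takes load (horizontal distance between eye_top and hook below 0.01 m and z of eye_top in the frame of hook between -0.012 and 0.003 m and value of joint scale above 0.006 m), for 0.2 s.
At the end, for the whole second after the job is handed in: valve body hangs free, untouched and at rest, upright within 7 degrees, the eye's top bar in the hook's bowl (10 mm sideways), over 20 mm above the bench; scale down by over 8 mm; top of the tell-tale within 2 mm of the blade's underside (horizontal distance between eye_top and hook below 0.01 m and z of eye_top in the frame of hook between -0.012 and 0.003 m and contact force between the fingers and valve_body below 0.05 N and linear speed of valve_body below 0.03 m/s and angular speed of valve_body below 0.4 rad/s and velocity of joint scale between -0.01 and 0.01 m/s and angle between valve_body's own z axis and vertical below 0.12 rad and height (world z) of valve_body above 0.02 m and value of joint scale above 0.008 m and z of index in the frame of telltale_top between -0.002 and 0.002 m).
It fails at once if the hook is loaded with more than 18 N (pulled down to its stop, or rammed) (contact force between scale and valve_body above 18 N).
It fails at once if the tell-tale is jammed against the blade with more than 12 N (contact force between scale and telltale above 12 N).
It fails at once if the wax tin, screwdriver, pine offcut or data logger is pushed more than 30 mm (distance of any of wax_tin, screwdriver, wood_block_a, logger_1 from where it was at the start of the episode above 0.03 m).
It fails at once if the tell-tale is touched while the scale is loaded (value of joint scale above 0.008 m and contact force between any of the fingers, the arm and telltale above 0.3 N).
It also fails if it takes over 72 s, if anything falls off the work surface, if the arm or the gripper's body presses on something with over 40 N, if the wrist force passes 120 N, or if a joint passes its speed limit or range.

## Working session

There is one attempt and no reset: what is moved stays moved. The work goes in short steps, Python scripts to look and compute and a tool call to move; the robot and the scene stay as the last step left them, time stands still between calls to the robot, and variables do not carry over. Pictures are saved under pics/ and viewed, at most 10 in all, crops included, and the job is handed in when it is done.

Besides the shell and the picture viewer there is one more tool, called after "Request:" as name(argument=value, ...) on one line, values as JSON. send_rows: Moves the arm, as the interface text tells. Its arguments: {"type":"object","properties":{"moves":{"type":"array"},"hand":{"type":"number"},"grip_force":{"type":"number"}},"required":["moves"]}

```bash
mkdir -p pics; ls; python3 - <<'E'
from workcell import ctrl
import cv2,numpy as np
np.set_printoptions(precision=4,suppress=True)
print(ctrl.get_state())
for n in("side","top"):
    s=ctrl.snapshot(n);cv2.imwrite(f"pics/{n}0.png",s["pixels"]);print({k:v for k,v in s.items() if k!="pixels"})
E
```

```text
pics
{'clock': 0.0, 'q': array([-1.3886,  0.3512,  1.6525, -0.    ,  1.1391, -0.0846]), 'qd': array([ 0.0008, -0.0006, -0.0001, -0.002 ,  0.0002, -0.0006]), 'joint_torque': array([ -0.0002, -50.611 , -29.1405,  -0.0001,   0.0046,   0.    ]), 'eef_pos': array([ 0.145 , -0.5304,  0.4041]), 'eef_rot': array([-0.0006,  0.9911,  0.133 , -0.    ]), 'wrist_force': array([ 0.4041,  0.0798, -0.0396]), 'moment': array([-0.0025, -0.0491, -0.0096]), 'grasp_force': 0.0, 'finger_gap': 0.9990561007755325}
{'K': array([[511.3929,   0.    , 325.0937],
       [  0.    , 511.3929, 236.3688],
       [  0.    ,   0.    ,   1.    ]]), 'world_from_camera': array([[ 0.9439,  0.1111, -0.3111,  0.1291],
       [-0.3294,  0.3867, -0.8614, -1.1051],
       [ 0.0246,  0.9155,  0.4016,  0.7574],
       [ 0.    ,  0.    ,  0.    ,  1.    ]])}
{'K': array([[579.4384,   0.    , 318.6288],
       [  0.    , 579.4384, 236.0017],
       [  0.    ,   0.    ,   1.    ]]), 'world_from_camera': array([[-0.0006,  0.9776, -0.2106,  0.2331],
       [-1.    , -0.0005,  0.0004,  0.0509],
       [ 0.0003,  0.2106,  0.9776,  1.6695],
       [ 0.    ,  0.    ,  0.    ,  1.    ]])}
```

View pics/side0.png

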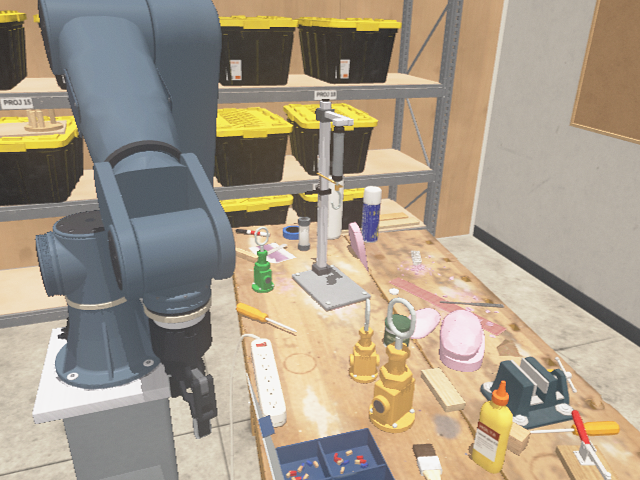

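View pics/top0.png

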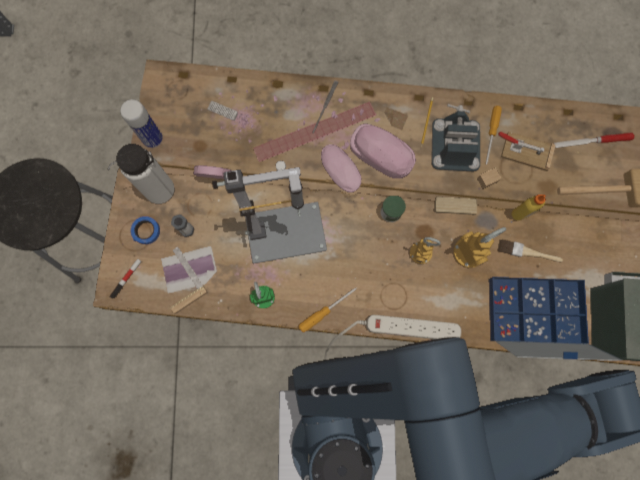

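```bash
python3 - <<'E'
import cv2,numpy as np
s=cv2.imread("pics/side0.png");t=cv2.imread("pics/top0.png")
def c(im,x,y,w,h,f): return cv2.resize(im[y:y+h,x:x+w],None,fx=f,fy=f,interpolation=cv2.INTER_CUBIC)
a=np.zeros((600,800,3),np.uint8)
# left: top crop stand 130x130 x3 ; valves
a[:360,:400]=c(t,210,155,100*4//3+0,120,3)[:, :400] if False else c(t,205,150,133,120,3)[:,:399].copy() if False else cv2.resize(t[150:270,205:338],(400,360),interpolation=cv2.INTER_CUBIC)
a[:360,400:]=cv2.resize(s[285:435,340:507],(400,360),interpolation=cv2.INTER_CUBIC)
a[360:,:400]=cv2.resize(t[215:287,390:510],(400,240),interpolation=cv2.INTER_CUBIC)
a[360:,400:]=cv2.resize(s[90:330,280:380][165:240],(400,240))
cv2.imwrite("pics/m1.png",a)
cv2.imwrite("pics/m2.png",cv2.resize(s[90:240,250:450],(800,600),interpolation=cv2.INTER_CUBIC))
E
```

```text
(no output)
```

View pics/m1.png

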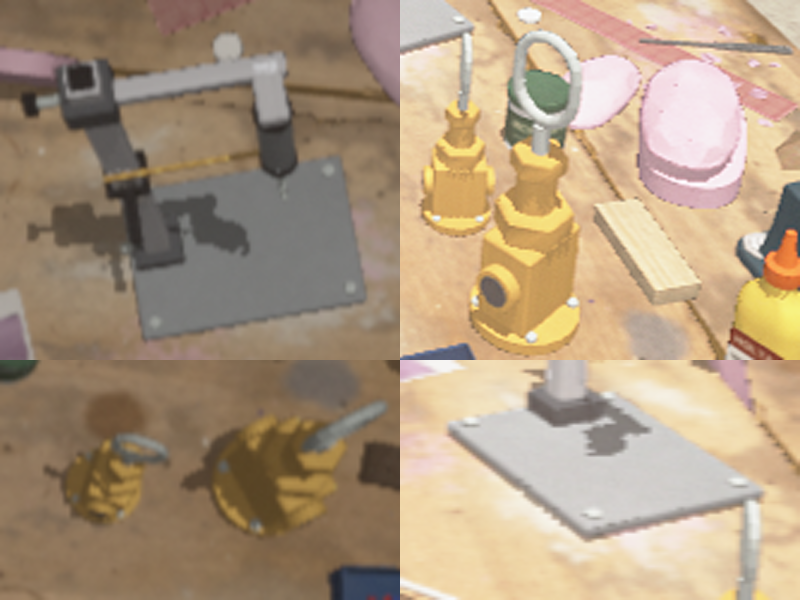

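View pics/m2.png

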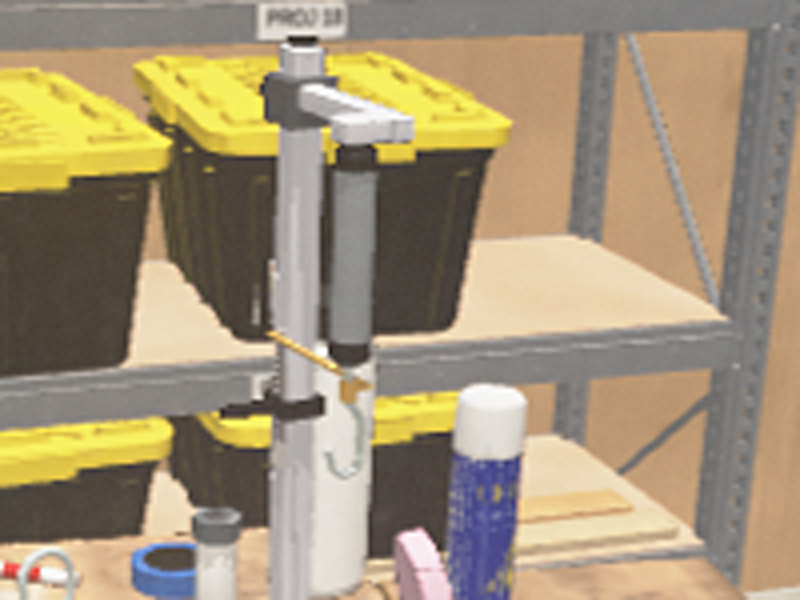

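```bash
cat > h.py <<'E'
import numpy as np,cv2
from workcell import ctrl
from scipy.optimize import least_squares
np.set_printoptions(precision=4,suppress=True)
C={}
for n in("side","top"):
    s=ctrl.snapshot(n);C[n]=(s["K"],s["world_from_camera"],s["pixels"])
def proj(n,p):
    K,T,_=C[n];c=np.linalg.inv(T)@np.r_[p,1];q=K@np.array([c[0],-c[1],-c[2]]);return q[:2]/q[2]
def plane(n,uv,z):
    K,T,_=C[n];d=np.linalg.inv(K)@np.r_[uv,1];d=T[:3,:3]@(d*[1,-1,-1]);o=T[:3,3];return o+d*(z-o[2])/d[2]
def W(s,p): # s=x,y,yaw
    c,n=np.cos(s[2]),np.sin(s[2]);return np.array([s[0]+c*p[0]-n*p[1],s[1]+n*p[0]+c*p[1],p[2]])
E
cat > a.py <<'E'
from h import *
# base rect corners: unknown plate offset (ox,oy)
obs=[("top",(318,202.3),(+.075,-.11,.016),1),("top",(326.3,249.3),(-.075,-.11,.016),1),("top",(253.9,262.7),(-.075,.11,.016),1),
("side",(292.5,276.3),(-.075,.11,.016),1),("side",(370,295.6),(.075,-.11,.016),1),("side",(327.5,309.1),(-.075,-.11,.016),1)]
pts=[("side",(336.25,205),(0,0,.285)),("side",(337.5,180.5),(0,0,.352)),("top",(205+277/3.008,150+165/3),(0,0,.352))]
def f(v):
    r=[]
    for n,uv,p,_ in obs: r+=list(proj(n,W(v,(p[0]+v[3],p[1]+v[4],p[2])))-uv)
    for n,uv,p in pts: r+=list(proj(n,W(v,p))-uv)
    return r
s=least_squares(f,[.5,.1,.17,0,.05],loss="soft_l1");print(s.x,np.array(f(s.x)).reshape(-1,2))
v=s.x
from scipy.optimize import least_squares as L
# telltale: tab end
print("tab", L(lambda t:(proj("side",W(v,(.03-.012-.041,.125,t[0])))-(305.5,192.7)),[.3]).x, [proj("side",W(v,(.03-d,.125,.31))) for d in(.018,.059)])
vo=[("side",(348.8,374.6)),("side",(379.2,374.6))]
print("valve", plane("side",(364,374),.008), plane("side",(367.1,299.6),.1975), plane("top",(390+142/3.333,215+442/3.333),.194))
b=C["side"][2]; hsv=cv2.cvtColor(b,cv2.COLOR_BGR2HSV)
m=cv2.inRange(hsv,(15,120,90),(30,255,255))[300:390,340:385]
for i in range(25,90,4):
    x=np.where(m[i])[0]
    if len(x): print(i+300,x[0]+340,x[-1]+340)
E
python3 a.py
```

```text
[0.5933 0.1003 0.1798 0.0167 0.042 ] [[ 0.7146 -1.4615]
 [ 1.6825  0.5625]
 [-0.7675  0.5791]
 [-0.8211 -2.0105]
 [ 2.4652 -0.2914]
 [-0.3632 -1.1082]
 [-0.1888 -0.3584]
 [-0.5919  0.1931]
 [ 0.2742 -0.7179]]
tab [0.2835] [array([317.7287, 182.2448]), array([305.0385, 184.123 ])]
valve [ 0.5386 -0.2557  0.008 ] [ 0.5385 -0.2462  0.1975] [ 0.2652 -0.2347  0.194 ]
329 361 370
333 359 372
337 361 370
341 358 370
345 355 374
349 354 374
353 353 374
357 350 378
361 350 378
365 350 384
369 350 384
373 349 384
377 351 384
381 356 384
385 375 384
389 374 384
```

```bash
cat > b.py <<'E'
from h import *
def t(x,y): return (390+x/3.333,215+(y-360)/3.333)
# eye ring ends in top crop (at z~.172 the widest) & top bar
for z,p in((.1945,(142,442)),(.17,(117,443)),(.17,(167,458)),(.0,(66,490)),(0.0,(103,523))): print(z,plane("top",t(*p),z))
hs=cv2.cvtColor(C["top"][2],cv2.COLOR_BGR2HSV);m=cv2.inRange(hs,(15,110,70),(32,255,255))
for i in range(238,268,3):
    x=np.where(m[i,400:445])[0]
    print(i,x[:1]+400,x[-1:]+400)
b=C["side"][2][295:385,340:390];a=C["top"][2][230:270,402:447]
o=np.zeros((600,800,3),np.uint8);o[:594,:330]=cv2.resize(b,(330,594),interpolation=cv2.INTER_CUBIC);o[:400,340:790]=cv2.resize(a,(450,400),interpolation=cv2.INTER_CUBIC)
cv2.imwrite("pics/m3.png",o)
E
python3 b.py
```

```text
0.1945 [ 0.5411 -0.2462  0.1945]
0.17 [ 0.5454 -0.2313  0.17  ]
0.17 [ 0.5332 -0.2704  0.17  ]
0.0 [ 0.5386 -0.2168  0.    ]
0.0 [ 0.5093 -0.2482  0.    ]
238 [421] [422]
241 [419] [431]
244 [413] [425]
247 [411] [433]
250 [410] [432]
253 [409] [432]
256 [410] [431]
259 [412] [430]
262 [415] [424]
265 [] []
```

View pics/m3.png

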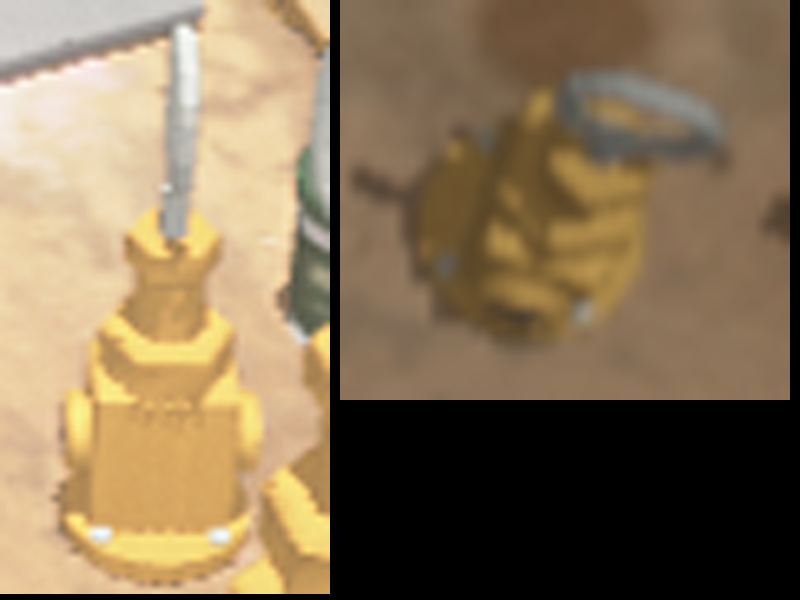

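```bash
cat > c.py <<'E'
from h import *
def t(x,y): return (402+(x-340)/10.,230+y/10.)
th=np.linspace(0,2*np.pi,24)
def ext(v,sx): 
    u=[proj("side",W(v,(sx*.033,.0135*np.cos(a),.04+.0135*np.sin(a))))[0] for a in th]; return max(u) if sx>0 else min(u)
def fl(v,n): 
    P=np.array([proj(n,W(v,(.033*np.cos(a),.033*np.sin(a),z))) for a in th for z in(0,.01)]);return P
def f(v):
    r=[ext(v,-1)-349.8,ext(v,1)-379.7]
    for x,u in((-.025,353.9),(.025,376.4)): r.append(proj("side",W(v,(x,-.018,.035)))[0]-u)
    F=fl(v,"side");r+=[F[:,0].min()-349.2,F[:,0].max()-378,F[:,1].max()-(295+582/6.6)]
    F=fl(v,"top");r+=[F[:,0].min()-409.3,F[:,1].max()-264.2]
    r+=list(proj("side",W(v,(0,0,.1975)))-(367.5,299))
    q=[proj("top",W(v,(0,.019*np.cos(a),.1715+.026*np.sin(a)))) for a in th]  # mid-bar ring
    q=np.array(q);r+=[q[:,0].min()-t(575,0)[0],q[:,0].max()-t(718,0)[0]]
    return np.array(r)
s=least_squares(f,[.539,-.25,-.35],loss="soft_l1");print(s.x,np.degrees(s.x[2]),f(s.x))
for d in(-.35,-.3,-.45): print(d,f([*s.x[:2],d]))
E
python3 c.py
```

```text
[ 0.5409 -0.2486 -0.3244] -18.587970934229386 [-0.3525  0.1207 -0.0965 -0.1999 -0.0792  0.177   1.1133  0.0772  0.1432
  1.0731  0.9923 -0.7934 -0.8118]
-0.35 [-0.2655  0.0373 -0.3173 -0.3804 -0.0443  0.2116  1.0882  0.0663  0.1641
  1.0731  0.9923 -0.7416 -0.861 ]
-0.3 [-0.4521  0.2101  0.1211 -0.035  -0.1037  0.1351  1.1312  0.0945  0.1165
  1.0731  0.9923 -0.8389 -0.7688]
-0.45 [-0.4138 -0.142  -1.1086 -1.1613 -0.097   0.2564  1.1317  0.0944  0.1756
  1.0731  0.9923 -0.4982 -1.0928]
```

```bash
cat >> h.py <<'E'
from scipy.spatial.transform import Rotation as R
ST=[.5933,.1003,.1798]; VA=[.5405,-.249,-.324]
def cur():
    s=ctrl.get_state();q=s["eef_rot"];return s["eef_pos"],R.from_quat([q[1],q[2],q[3],q[0]]),s
def tool(yaw,lean): # closing along body y, leaning back to -x
    return R.from_euler("z",yaw)*R.from_euler("y",-lean)*R.from_matrix(np.diag([1.,-1,-1]))
def go(g,rot,depth=.155):
    p,r,s=cur();t=np.asarray(g)-rot.apply([0,0,depth])
    print("TCP",t,"shift cm",(t-p)*100,"turn deg",np.degrees((rot*r.inv()).as_rotvec()),"clk",s["clock"],"F",s["wrist_force"],"gap",s["finger_gap"])
E
cat > d.py <<'E'
from h import *
v=ST
z=least_squares(lambda t:(proj("side",W(v,(-.029,.125,t[0])))-(305.5,192.7)),[.3]).x[0]
print("tabz",z, proj("side",W(v,(.012,.125,z))), "tab front vs", (330.5-0,191))
T=tool(v[2],np.radians(45));g=W(v,(-.02,.125,z))
print(g);go(g,T);go(g-T.apply([0,0,.08]),T)
E
python3 d.py
```

```text
tabz 0.2844432767347669 [317.5659 190.7203] tab front vs (330.5, 191)
[0.5513 0.2197 0.2844]
TCP [0.4434 0.2001 0.394 ] shift cm [29.839  73.0617 -1.0618] turn deg [  9.9652 -43.8966  -4.7292] clk 0.5 F [-0.092  -0.1944  0.0528] gap 0.9989642103982184
TCP [0.3878 0.19   0.4506] shift cm [24.2733 72.0501  4.595 ] turn deg [  9.9652 -43.8966  -4.7292] clk 0.5 F [-0.092  -0.1944  0.0528] gap 0.9989642103982184
```

Request:
send_rows(moves=[[3,2.4,1.6,1,-4.4,-0.5],[6,4.8,3.2,2,-8.8,-1],[9,7.2,4.8,3,-13.2,-1.5],[12,9.6,6.4,4,-17.6,-2],[15,12,8,5,-22,-2.5]])

```text
clock: 0.92
eef_pos: [0.2961, -0.4092, 0.4856]
eef_rot: [-0.018, 0.974, 0.109, 0.197]
wrist_force: [0.7, -0.4, -0.9]
finger_gap: 0.998
grasp_force: 0.0
```

Request:
send_rows(moves=[[2,3.4,0,1,-4.4,-0.5],[4,6.8,0,2,-8.8,-1],[6,10.2,0,3,-13.2,-1.5],[8,13.6,0,4,-17.6,-2],[10,17,0,5,-22,-2.5]])

```text
clock: 1.33
eef_pos: [0.3954, -0.2388, 0.4849]
eef_rot: [-0.035, 0.919, 0.08, 0.384]
wrist_force: [2.2, -0.1, 0.6]
finger_gap: 0.998
grasp_force: 0.0
```

Request:
send_rows(moves=[[0,3.8,0,0,0,0],[0,7.6,0,0,0,0],[0,11.4,0,0,0,0],[0,15.2,0,0,0,0],[0,19,0,0,0,0]])

```text
clock: 1.75
eef_pos: [0.3944, -0.0489, 0.4849]
eef_rot: [-0.034, 0.92, 0.08, 0.383]
wrist_force: [0.9, -0.7, -0.8]
finger_gap: 1.0
grasp_force: 0.0
```

Request:
send_rows(moves=[[0,3.8,0,0,0,0],[0,7.6,0,0,0,0],[0,11.4,-0.5,0,0,0],[0,15.2,-1,0,0,0],[0,19,-1.5,0,0,0]])

```text
clock: 2.17
eef_pos: [0.3952, 0.1128, 0.4733]
eef_rot: [-0.034, 0.92, 0.081, 0.381]
wrist_force: [0.5, -1.4, -0.1]
finger_gap: 0.996
grasp_force: 0.0
```

```bash
python3 d.py
```

```text
tabz 0.2844432767347669 [317.5659 190.7203] tab front vs (330.5, 191)
[0.5513 0.2197 0.2844]
TCP [0.4434 0.2001 0.394 ] shift cm [ 4.818   8.6429 -7.8735] turn deg [-0.1081 -0.1558  0.1646] clk 2.2667 F [-0.2378 -0.1982 -0.0108] gap 1.0026384694123047
TCP [0.3878 0.19   0.4506] shift cm [-0.7477  7.6313 -2.2166] turn deg [-0.1081 -0.1558  0.1646] clk 2.2667 F [-0.2378 -0.1982 -0.0108] gap 1.0026384694123047
```

Request:
send_rows(moves=[[0,2,0,0,0,0],[-0.3,4,-0.6,0,0,0],[-0.6,6,-1.2,0,0,0],[-0.7,7.6,-2.2,0,0,0],[-0.7,7.6,-2.2,0,0,0]])

```text
clock: 2.68
eef_pos: [0.3884, 0.188, 0.4498]
eef_rot: [-0.034, 0.921, 0.081, 0.379]
wrist_force: [0.7, 0.3, -1.1]
finger_gap: 0.997
grasp_force: 0.0
```

```bash
cat > e.py <<'E'
from d import *
o=np.zeros((600,800,3),np.uint8)
o[:,:480]=cv2.resize(C["side"][2][110:260,260:380],(480,600),interpolation=cv2.INTER_CUBIC)
o[:400,480:]=cv2.resize(C["top"][2][160:260,200:280],(320,400),interpolation=cv2.INTER_CUBIC)
import sys;cv2.imwrite(sys.argv[1],o)
E
python3 e.py pics/p1.png
```

```text
tabz 0.2844432767347669 [317.5659 190.7203] tab front vs (330.5, 191)
[0.5513 0.2197 0.2844]
TCP [0.4434 0.2001 0.394 ] shift cm [ 5.4653  1.3443 -5.7046] turn deg [ 0.0063 -0.1658  0.2773] clk 2.7833 F [-0.4449  0.8165 -0.2652] gap 1.0012497600031844
TCP [0.3878 0.19   0.4506] shift cm [-0.1004  0.3327 -0.0477] turn deg [ 0.0063 -0.1658  0.2773] clk 2.7833 F [-0.4449  0.8165 -0.2652] gap 1.0012497600031844
```

View pics/p1.png

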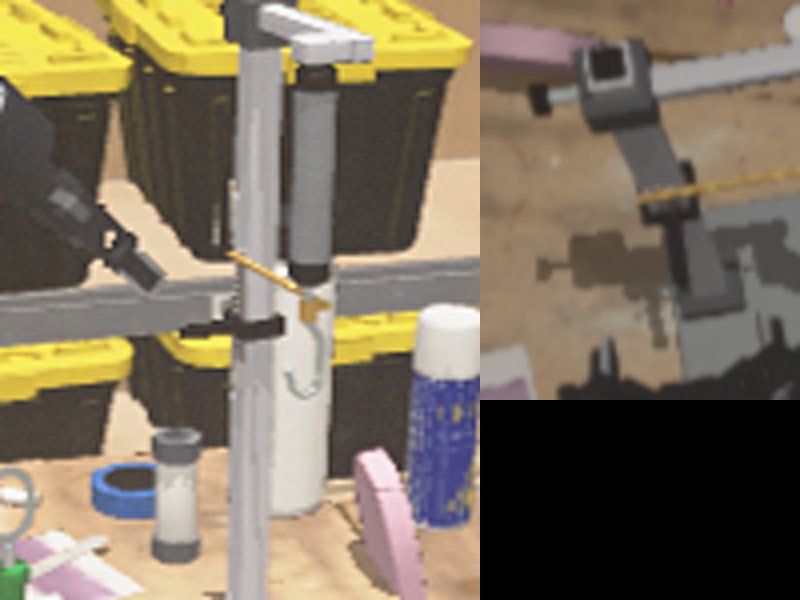

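```bash
python3 - <<'E'
from d import *
print(proj("top",W(v,(-.029,.125,.2844))),"obs 249,232.5",proj("top",W(v,(.03,.125,.2914))), "obs", 200+191/4,160+195/4)
print(proj("top",W(v,(.03,.125,.505))))
E
```

```text
tabz 0.2844432767347669 [317.5659 190.7203] tab front vs (330.5, 191)
[0.5513 0.2197 0.2844]
TCP [0.4434 0.2001 0.394 ] shift cm [ 5.4482  1.3959 -5.7581] turn deg [-0.0368 -0.0936  0.3727] clk 2.8833 F [-0.479  -0.3294  1.0763] gap 1.000031866429861
TCP [0.3878 0.19   0.4506] shift cm [-0.1175  0.3843 -0.1013] turn deg [-0.0368 -0.0936  0.3727] clk 2.8833 F [-0.479  -0.3294  1.0763] gap 1.000031866429861
[250.0945 231.6603] obs 249,232.5 [246.0478 207.9967] obs 247.75 208.75
[233.6139 181.7486]
```

Request:
send_rows(moves=[[1.5,0.4,-1.5,0,0,0],[3,0.7,-3,0,0,0],[4.5,1.0,-4.5,0,0,0],[5.4,1.2,-5.7,0,0,0],[5.4,1.2,-5.7,0,0,0]])

```text
clock: 3.3
eef_pos: [0.4438, 0.198, 0.3925]
eef_rot: [-0.033, 0.921, 0.079, 0.379]
wrist_force: [-0.4, -0.3, -0.5]
finger_gap: 0.997
grasp_force: 0.0
```

Request:
send_rows(moves=[[0,0,0,0,0,0],[0,0,0,0,0,0],[0,0,0,0,0,0],[0,0,0,0,0,0],[0,0,0,0,0,0]], hand=1, grip_force=20)

```text
clock: 3.72
eef_pos: [0.4425, 0.1989, 0.3948]
eef_rot: [-0.034, 0.921, 0.08, 0.381]
wrist_force: [-0.4, -0.4, 0.7]
finger_gap: 0.294
grasp_force: 0.0
```

Request:
send_rows(moves=[[0,0,0,0,0,0],[0,0,0,0,0,0],[0,0,0,0,0,0],[0,0,0,0,0,0],[0,0,0,0,0,0]])

```text
clock: 4.13
eef_pos: [0.4424, 0.1994, 0.3942]
eef_rot: [-0.034, 0.921, 0.081, 0.381]
wrist_force: [-3.2, 5.8, -0.2]
finger_gap: 0.11
grasp_force: 24.3
```

```bash
python3 e.py pics/p2.png
```

```text
tabz 0.2844432767347669 [317.5659 190.7203] tab front vs (330.5, 191)
[0.5513 0.2197 0.2844]
TCP [0.4434 0.2001 0.394 ] shift cm [ 0.1039  0.0669 -0.0144] turn deg [-0.0784 -0.094   0.2571] clk 4.2333 F [-2.4917  4.8773 -0.0801] gap 0.10843863394474954
TCP [0.3878 0.19   0.4506] shift cm [-5.4618 -0.9447  5.6425] turn deg [-0.0784 -0.094   0.2571] clk 4.2333 F [-2.4917  4.8773 -0.0801] gap 0.10843863394474954
```

View pics/p2.png

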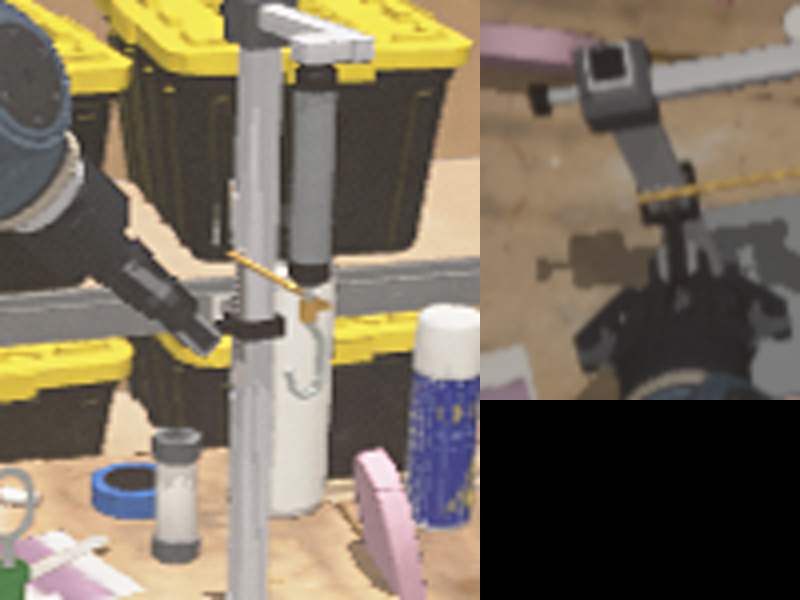

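Request:
send_rows(moves=[[0,0.05,0.6,0,0,0],[0,0.05,1.3,0,0,0],[0,0.05,2.0,0,0,0],[0,0.05,2.7,0,0,0],[0,0.05,3.3,0,0,0]])

```text
clock: 4.65
eef_pos: [0.4424, 0.1997, 0.4275]
eef_rot: [-0.034, 0.921, 0.08, 0.38]
wrist_force: [-2.2, 3.0, -1.1]
finger_gap: 0.112
grasp_force: 24.2
```

Request:
send_rows(moves=[[0,0,0,0,0,0],[0,0,0,0,0,0],[0,0,0,0,0,0],[0,0,0,0,0,0],[0,0,0,0,0,0]])

```text
clock: 5.07
eef_pos: [0.4425, 0.1997, 0.4271]
eef_rot: [-0.034, 0.921, 0.08, 0.38]
wrist_force: [-3.7, 3.8, 0.4]
finger_gap: 0.11
grasp_force: 24.3
```

```bash
python3 e.py pics/p3.png
```

```text
tabz 0.2844432767347669 [317.5659 190.7203] tab front vs (330.5, 191)
[0.5513 0.2197 0.2844]
TCP [0.4434 0.2001 0.394 ] shift cm [ 0.0988  0.0443 -3.3051] turn deg [-0.0525 -0.1304  0.3071] clk 5.1667 F [-3.0721  3.8873 -0.1155] gap 0.1112126372839685
TCP [0.3878 0.19   0.4506] shift cm [-5.4668 -0.9673  2.3517] turn deg [-0.0525 -0.1304  0.3071] clk 5.1667 F [-3.0721  3.8873 -0.1155] gap 0.1112126372839685
```

View pics/p3.png

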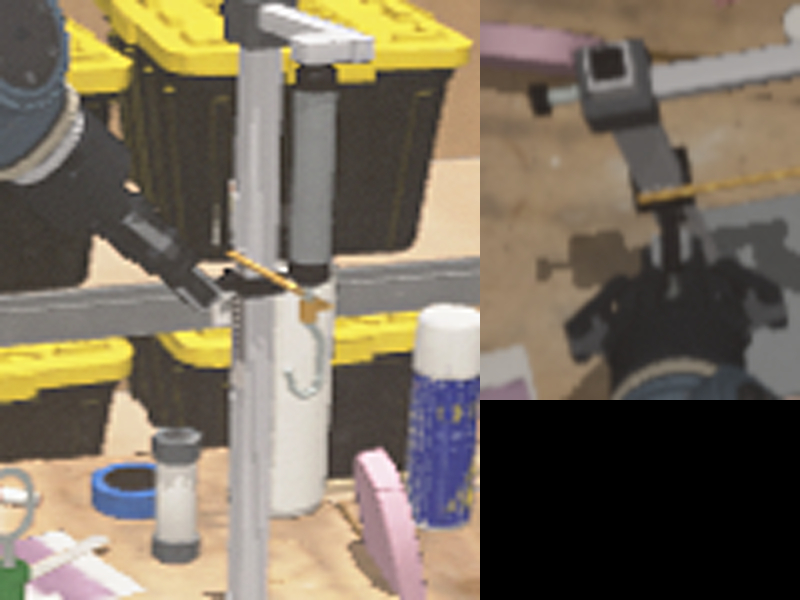

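Request:
send_rows(moves=[[0,0,0.1,0,0,0],[0,0,0.2,0,0,0],[0,0,0.3,0,0,0],[0,0,0.4,0,0,0],[0,0,0.4,0,0,0]])

```text
clock: 5.58
eef_pos: [0.4424, 0.1997, 0.4313]
eef_rot: [-0.034, 0.921, 0.08, 0.38]
wrist_force: [-4.2, 3.3, 0.0]
finger_gap: 0.109
grasp_force: 24.4
```

Request:
send_rows(moves=[[0,0,0.05,0,0,0],[0,0,0.1,0,0,0],[0,0,0.1,0,0,0],[0,0,0.1,0,0,0],[0,0,0.1,0,0,0]])

```text
clock: 6.0
eef_pos: [0.4425, 0.1997, 0.4321]
eef_rot: [-0.034, 0.921, 0.08, 0.38]
wrist_force: [-4.1, 3.3, -0.5]
finger_gap: 0.113
grasp_force: 24.4
```

```bash
cat > f.py <<'E'
from workcell import ctrl
s=ctrl.get_state();print(s["wrist_force"],s["eef_pos"],s["finger_gap"])
E
python3 f.py
```

```text
[-4.07583599  3.33630784 -0.48790622] [0.44245472 0.19966286 0.43212035] 0.11271545715757915
```

Request:
send_rows(moves=[[0,0,0.05,0,0,0],[0,0,0.08,0,0,0],[0,0,0.08,0,0,0],[0,0,0.08,0,0,0],[0,0,0.08,0,0,0]])

```text
clock: 6.42
eef_pos: [0.4425, 0.1997, 0.4329]
eef_rot: [-0.034, 0.921, 0.08, 0.38]
wrist_force: [-4.5, 4.1, -0.2]
finger_gap: 0.108
grasp_force: 24.4
```

Request:
send_rows(moves=[[0,0,0,0,0,0],[0,0,0,0,0,0],[0,0,0,0,0,0],[0,0,0,0,0,0],[0,0,0,0,0,0]])

```text
clock: 6.83
eef_pos: [0.4425, 0.1997, 0.433]
eef_rot: [-0.034, 0.921, 0.08, 0.38]
wrist_force: [-4.0, 3.7, 0.5]
finger_gap: 0.109
grasp_force: 24.4
```

Request:
send_rows(moves=[[0,0,0.05,0,0,0],[0,0,0.08,0,0,0],[0,0,0.08,0,0,0],[0,0,0.08,0,0,0],[0,0,0.08,0,0,0]])

```text
clock: 7.25
eef_pos: [0.4425, 0.1997, 0.4337]
eef_rot: [-0.034, 0.921, 0.08, 0.38]
wrist_force: [-4.9, 4.4, -0.4]
finger_gap: 0.109
grasp_force: 24.4
```

```bash
sed -i 's/o\[:,:480\].*/o[:,:480]=cv2.resize(C["side"][2][160:198,310:341],(480,600),interpolation=cv2.INTER_CUBIC)/' e.py; python3 e.py pics/p4.png
```

```text
tabz 0.2844432767347669 [317.5659 190.7203] tab front vs (330.5, 191)
[0.5513 0.2197 0.2844]
TCP [0.4434 0.2001 0.394 ] shift cm [ 0.0978  0.045  -3.9683] turn deg [-0.0529 -0.1324  0.3088] clk 7.35 F [-3.9207  3.6128  0.3978] gap 0.11064740674427663
TCP [0.3878 0.19   0.4506] shift cm [-5.4679 -0.9666  1.6886] turn deg [-0.0529 -0.1324  0.3088] clk 7.35 F [-3.9207  3.6128  0.3978] gap 0.11064740674427663
```

View pics/p4.png

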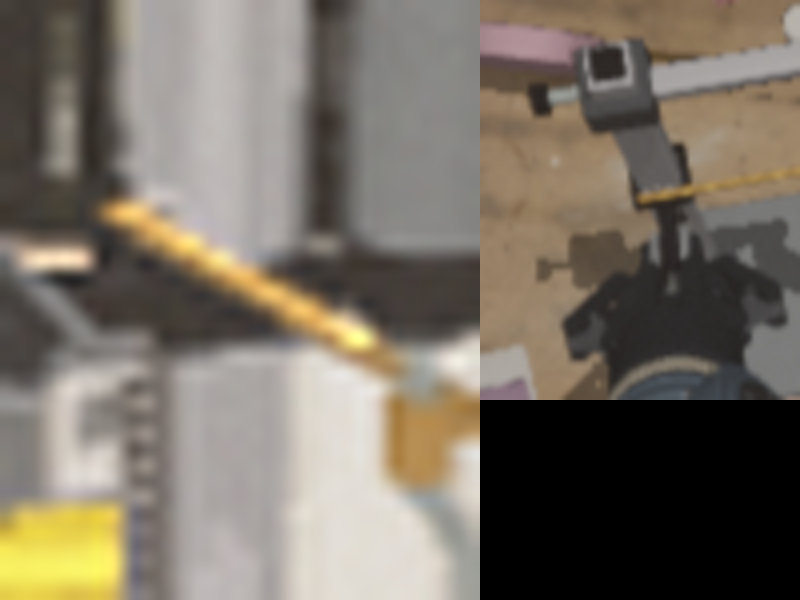

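Request:
send_rows(moves=[[0,0,0.03,0,0,0],[0,0,0.06,0,0,0],[0,0,0.06,0,0,0],[0,0,0.06,0,0,0],[0,0,0.06,0,0,0]])

```text
clock: 7.77
eef_pos: [0.4425, 0.1997, 0.4344]
eef_rot: [-0.034, 0.921, 0.08, 0.38]
wrist_force: [-5.4, 4.2, 0.3]
finger_gap: 0.112
grasp_force: 24.4
```

Request:
send_rows(moves=[[0,0,0.03,0,0,0],[0,0,0.06,0,0,0],[0,0,0.06,0,0,0],[0,0,0.06,0,0,0],[0,0,0.06,0,0,0]])

```text
clock: 8.18
eef_pos: [0.4425, 0.1997, 0.435]
eef_rot: [-0.034, 0.921, 0.08, 0.38]
wrist_force: [-4.3, 4.4, 0.3]
finger_gap: 0.104
grasp_force: 24.4
```

Request:
send_rows(moves=[[0,0,0.03,0,0,0],[0,0,0.06,0,0,0],[0,0,0.06,0,0,0],[0,0,0.06,0,0,0],[0,0,0.06,0,0,0]])

```text
clock: 8.6
eef_pos: [0.4425, 0.1997, 0.4355]
eef_rot: [-0.034, 0.921, 0.08, 0.38]
wrist_force: [-4.1, 3.6, -0.4]
finger_gap: 0.109
grasp_force: 24.4
```

Request:
send_rows(moves=[[0,0,0.03,0,0,0],[0,0,0.06,0,0,0],[0,0,0.06,0,0,0],[0,0,0.06,0,0,0],[0,0,0.06,0,0,0]])

```text
clock: 9.02
eef_pos: [0.4425, 0.1996, 0.4361]
eef_rot: [-0.034, 0.921, 0.08, 0.38]
wrist_force: [-4.3, 3.8, 0.7]
finger_gap: 0.113
grasp_force: 24.4
```

Request:
send_rows(moves=[[0,0,0.03,0,0,0],[0,0,0.06,0,0,0],[0,0,0.06,0,0,0],[0,0,0.06,0,0,0],[0,0,0.06,0,0,0]])

```text
clock: 9.43
eef_pos: [0.4425, 0.1997, 0.4367]
eef_rot: [-0.034, 0.921, 0.08, 0.38]
wrist_force: [-4.8, 4.3, -0.5]
finger_gap: 0.111
grasp_force: 24.4
```

Request:
send_rows(moves=[[0,0,0.03,0,0,0],[0,0,0.06,0,0,0],[0,0,0.06,0,0,0],[0,0,0.06,0,0,0],[0,0,0.06,0,0,0]])

```text
clock: 9.85
eef_pos: [0.4425, 0.1997, 0.4372]
eef_rot: [-0.034, 0.921, 0.08, 0.38]
wrist_force: [-2.4, 5.7, -0.9]
finger_gap: 0.11
grasp_force: 24.1
```

Request:
send_rows(moves=[[0,0,0.02,0,0,0],[0,0,0.04,0,0,0],[0,0,0.04,0,0,0],[0,0,0.04,0,0,0],[0,0,0.04,0,0,0]])

```text
clock: 10.27
eef_pos: [0.4425, 0.1997, 0.4373]
eef_rot: [-0.034, 0.921, 0.08, 0.38]
wrist_force: [-1.5, 5.1, -3.4]
finger_gap: 0.112
grasp_force: 23.7
```

Request:
send_rows(moves=[[0,0,-0.03,0,0,0],[0,0,-0.06,0,0,0],[0,0,-0.06,0,0,0],[0,0,-0.06,0,0,0],[0,0,-0.06,0,0,0]])

```text
clock: 10.68
eef_pos: [0.4425, 0.1997, 0.4371]
eef_rot: [-0.034, 0.921, 0.08, 0.38]
wrist_force: [-3.5, 4.5, -0.9]
finger_gap: 0.11
grasp_force: 24.3
```

Request:
send_rows(moves=[[0,0,0,0,0,0],[0,0,0,0,0,0],[0,0,0,0,0,0],[0,0,0,0,0,0],[0,0,0,0,0,0]], hand=0)

```text
clock: 11.1
eef_pos: [0.4428, 0.1994, 0.4372]
eef_rot: [-0.034, 0.921, 0.08, 0.38]
wrist_force: [0.4, 0.1, 0.2]
finger_gap: 0.814
grasp_force: 0.0
```

Request:
send_rows(moves=[[0,0,0,0,0,0],[0,0,0,0,0,0],[0,0,0,0,0,0],[0,0,0,0,0,0],[0,0,0,0,0,0]])

```text
clock: 11.52
eef_pos: [0.4427, 0.1995, 0.4372]
eef_rot: [-0.034, 0.921, 0.08, 0.38]
wrist_force: [0.3, 0.4, -0.4]
finger_gap: 1.003
grasp_force: 0.0
```

Request:
send_rows(moves=[[-1.5,-0.3,1.5,0,0,0],[-3,-0.6,3,0,0,0],[-4.5,-0.9,4.5,0,0,0],[-6,-1.2,6,0,0,0],[-7,-1.4,6,0,0,0]])

```text
clock: 11.93
eef_pos: [0.3719, 0.1853, 0.4997]
eef_rot: [-0.034, 0.92, 0.08, 0.382]
wrist_force: [0.2, 0.0, -0.3]
finger_gap: 0.997
grasp_force: 0.0
```

```bash
cat > g.py <<'E'
from h import *
T=tool(VA[2],np.radians(32));g=W(VA,(-.012,0,.04))
print("grip",g);go(g,T);print("pre");go(g-T.apply([0,0,.12]),T)
im=C["side"][2]
cv2.imwrite("pics/sideA%d.png"%(ctrl.get_state()["clock"]*100),im)
cv2.imwrite("pics/topA%d.png"%(ctrl.get_state()["clock"]*100),C["top"][2])
b=im[165:200:1,318:331]
print(b.mean(2).mean(1).round(0))
b=cv2.imread("pics/side0.png")[165:200,318:331];print(b.mean(2).mean(1).round(0))
print("big",plane("top",(475,254),0))
E
python3 g.py
```

```text
grip [ 0.5291 -0.2452  0.04  ]
TCP [ 0.4513 -0.219   0.1714] shift cm [  7.9496 -40.4307 -32.5755] turn deg [  0.902   13.0547 -28.4146] clk 12.0333 F [0.8857 0.397  0.458 ] gap 1.0017320004179975
pre
TCP [ 0.391  -0.1988  0.2732] shift cm [  1.9214 -38.4062 -22.3989] turn deg [  0.902   13.0547 -28.4146] clk 12.0333 F [0.8857 0.397  0.458 ] gap 1.0017320004179975
[163. 160. 158. 157. 158. 158. 157. 162. 160. 156. 128.  89.  92.  93.
  89.  98. 153. 160. 168. 159. 164. 160. 164. 159. 164. 162. 168. 166.
 168. 167. 169. 167. 169. 170. 170.]
[170. 168. 166. 165. 165. 166. 165. 170. 168. 165. 174. 176. 183. 181.
 171. 163. 173. 173. 182. 173. 178. 174. 179. 162. 131.  78.  65.  65.
  71. 107. 162. 172. 172. 172. 171.]
big [ 0.5385 -0.4077  0.    ]
```

Request:
send_rows(moves=[[0.4,-3.8,-0.5,0.1,1.3,-2.8],[0.8,-7.6,-1.5,0.2,2.6,-5.6],[1.2,-11.4,-3,0.3,3.9,-8.4],[1.6,-15,-4.5,0.4,5.2,-11.2],[1.9,-18.4,-6.4,0.5,6.5,-14.2]])

```text
clock: 12.45
eef_pos: [0.392, -0.0006, 0.4322]
eef_rot: [0.006, 0.943, -0.039, 0.329]
wrist_force: [0.6, 0.6, 0.2]
finger_gap: 1.001
grasp_force: 0.0
```

Request:
send_rows(moves=[[0,-3,-2.5,0.1,1.3,-2.8],[0,-6,-5,0.2,2.6,-5.6],[0,-10,-8,0.3,3.9,-8.4],[0,-13,-11,0.4,5.2,-11.2],[0,-16,-14,0.5,6.5,-14.2]])

```text
clock: 12.87
eef_pos: [0.3913, -0.1536, 0.2979]
eef_rot: [0.045, 0.949, -0.157, 0.271]
wrist_force: [1.7, -0.2, -0.4]
finger_gap: 1.001
grasp_force: 0.0
```

```bash
python3 g.py | head -4
```

```text
grip [ 0.5291 -0.2452  0.04  ]
TCP [ 0.4513 -0.219   0.1714] shift cm [  6.0332  -6.4704 -12.3587] turn deg [-0.2833 -0.4823  0.3833] clk 12.9667 F [-0.2085 -0.1295  0.359 ] gap 1.0027413190054237
pre
TCP [ 0.391  -0.1988  0.2732] shift cm [ 0.005  -4.4459 -2.1821] turn deg [-0.2833 -0.4823  0.3833] clk 12.9667 F [-0.2085 -0.1295  0.359 ] gap 1.0027413190054237
```

Request:
send_rows(moves=[[0,-1.5,-0.5,0,-0.2,0.2],[0,-3,-1.2,0,-0.4,0.4],[0,-4.4,-2.2,-0.3,-0.5,0.4],[0,-4.4,-2.2,-0.3,-0.5,0.4],[0,-4.4,-2.2,-0.3,-0.5,0.4]])

```text
clock: 13.38
eef_pos: [0.3917, -0.1954, 0.2776]
eef_rot: [0.044, 0.948, -0.152, 0.276]
wrist_force: [0.4, -0.3, -0.2]
finger_gap: 0.999
grasp_force: 0.0
```

Request:
send_rows(moves=[[1.2,-0.4,-2,0,0,0],[2.4,-0.8,-4,0,0,0],[3.6,-1.2,-6,0,0,0],[4.8,-1.6,-8,0,0,0],[5.4,-1.8,-9,0,0,0]])

```text
clock: 13.8
eef_pos: [0.4423, -0.2112, 0.1959]
eef_rot: [0.043, 0.948, -0.151, 0.278]
wrist_force: [0.1, -0.2, 0.4]
finger_gap: 1.002
grasp_force: 0.0
```

```bash
python3 g.py | head -4
```

```text
grip [ 0.5291 -0.2452  0.04  ]
TCP [ 0.4513 -0.219   0.1714] shift cm [ 0.904  -0.7834 -2.333 ] turn deg [ 0.0232  0.5333 -0.481 ] clk 13.9 F [0.3426 0.4816 0.8431] gap 0.9986945060445431
pre
TCP [ 0.391  -0.1988  0.2732] shift cm [-5.1241  1.2411  7.8436] turn deg [ 0.0232  0.5333 -0.481 ] clk 13.9 F [0.3426 0.4816 0.8431] gap 0.9986945060445431
```

Request:
send_rows(moves=[[0.3,-0.3,-0.8,0,0.2,-0.2],[0.6,-0.5,-1.6,0,0.4,-0.4],[0.9,-0.8,-2.3,0,0.5,-0.5],[0.9,-0.8,-2.3,0,0.5,-0.5],[0.9,-0.8,-2.3,0,0.5,-0.5]])

```text
clock: 14.32
eef_pos: [0.4505, -0.2195, 0.1738]
eef_rot: [0.045, 0.948, -0.155, 0.273]
wrist_force: [-0.5, 0.9, 0.0]
finger_gap: 0.997
grasp_force: 0.0
```

```bash
python3 g.py | head -2; python3 f.py;python3 f.py
```

```text
grip [ 0.5291 -0.2452  0.04  ]
TCP [ 0.4513 -0.219   0.1714] shift cm [ 0.0807  0.0708 -0.2457] turn deg [0.1507 0.1491 0.0169] clk 14.4167 F [-1.0045  0.9443  0.751 ] gap 0.9973171111200115
[-1.00454174  0.94425472  0.75095822] [ 0.45045335 -0.21973825  0.17390432] 0.9973171111200115
[-1.00454174  0.94425472  0.75095822] [ 0.45045335 -0.21973825  0.17390432] 0.9973171111200115
```

Request:
send_rows(moves=[[0,0,0,0,0,0],[0,0,0,0,0,0],[0,0,0,0,0,0],[0,0,0,0,0,0],[0,0,0,0,0,0]], hand=1, grip_force=60)

```text
clock: 14.83
eef_pos: [0.4506, -0.22, 0.1732]
eef_rot: [0.046, 0.948, -0.155, 0.273]
wrist_force: [-2.3, 2.8, 5.6]
finger_gap: 0.411
grasp_force: 60.1
```

Request:
send_rows(moves=[[0,0,0,0,0,0],[0,0,0,0,0,0],[0,0,0,0,0,0],[0,0,0,0,0,0],[0,0,0,0,0,0]])

```text
clock: 15.25
eef_pos: [0.4506, -0.22, 0.1732]
eef_rot: [0.046, 0.948, -0.155, 0.273]
wrist_force: [-1.9, 2.7, 6.1]
finger_gap: 0.41
grasp_force: 60.1
```

Request:
send_rows(moves=[[0,0,0.5,0,0,0],[0,0,1,0,0,0],[0,0,1.5,0,0,0],[0,0,2,0,0,0],[0,0,2,0,0,0]])

```text
clock: 15.67
eef_pos: [0.4502, -0.22, 0.1929]
eef_rot: [0.046, 0.948, -0.155, 0.272]
wrist_force: [0.5, 0.1, -6.6]
finger_gap: 0.411
grasp_force: 61.0
```

```bash
python3 g.py | head -2
```

```text
grip [ 0.5291 -0.2452  0.04  ]
TCP [ 0.4513 -0.219   0.1714] shift cm [ 0.1104  0.093  -2.0908] turn deg [0.1201 0.0272 0.0547] clk 15.7667 F [ 0.0267 -0.0032 -8.3029] gap 0.4153030564597496
```

```bash
cat > k.py <<'E'
from h import *
import sys
G0=np.array([.4506,-.2200,.1732]);q=[.046,.948,-.155,.273];R0=R.from_quat([q[1],q[2],q[3],q[0]])
VR=R.from_euler("z",VA[2]);rel=VR.inv()*R0;relp=VR.inv().apply(G0-[VA[0],VA[1],0])
def tgt(ex,ey,ez): # eye_top desired in stand frame (world z)
    S=R.from_euler("z",ST[2]);o=W(ST,(ex,ey,ez-.194));t=o+S.apply(relp);rot=S*rel;p,r,s=cur()
    print((ex,ey,ez),"TCP",t,"shift",(t-p)*100,"turn",np.degrees((rot*r.inv()).as_rotvec()))
def now():
    p,r,s=cur();V=r*rel.inv();o=p-V.apply(relp);e=o+V.apply([0,0,.194]);print("eye now",e,"hook",W(ST,(0,0,.285)),"diff stand",R.from_euler("z",-ST[2]).apply(e-W(ST,(0,0,.285))),"tilt",V.as_euler("ZYX",True),"F",s["wrist_force"],s["clock"],s["finger_gap"]);return e
if __name__=="__main__":
    now()
    for x in(-.1,-.045,-.002): tgt(x,0,.310)
E
python3 k.py
```

```text
eye now [ 0.5401 -0.249   0.2129] hook [0.5933 0.1003 0.285 ] diff stand [-0.1148 -0.3342 -0.0721] tilt [-18.5744   0.0932   0.0553] F [-0.1925 -0.1576 -8.1759] 15.8667 0.4177625216399781
(-0.1, 0, 0.31) TCP [0.4022 0.0644 0.2892] shift [-4.8046 28.4391  9.6932] turn [-0.0625 -0.09   28.8762]
(-0.045, 0, 0.31) TCP [0.4563 0.0742 0.2892] shift [ 0.6067 29.4227  9.6932] turn [-0.0625 -0.09   28.8762]
(-0.002, 0, 0.31) TCP [0.4986 0.0819 0.2892] shift [ 4.8374 30.1917  9.6932] turn [-0.0625 -0.09   28.8762]
```

Request:
send_rows(moves=[[-0.5,0.5,1.5,0,0,1],[-1.5,2,3.5,0,0,3],[-2.5,4.5,5.5,0,0,6],[-3.5,7.5,7.5,0,0,9],[-4.2,10.5,9.5,0,0,12]])

```text
clock: 16.28
eef_pos: [0.4072, -0.1141, 0.288]
eef_rot: [0.016, 0.96, -0.055, 0.275]
wrist_force: [1.0, 0.3, -6.1]
finger_gap: 0.411
grasp_force: 63.0
```

Request:
send_rows(moves=[[-0.1,3,0.2,0,0,3],[-0.3,6.5,0.2,0,0,6.5],[-0.5,10.5,0.2,0,0,10.5],[-0.6,14,0.2,0,0,14],[-0.6,16.5,0.2,0,0,16.5]])

```text
clock: 16.7
eef_pos: [0.4014, 0.0523, 0.2896]
eef_rot: [-0.024, 0.957, 0.085, 0.275]
wrist_force: [1.2, -1.0, -7.0]
finger_gap: 0.413
grasp_force: 63.0
```

Request:
send_rows(moves=[[0,1.0,0,0,0,0.4],[0,1.4,0,0,0,0.4],[0,1.4,0,0,0,0.4],[0,1.4,0,0,0,0.4],[0,1.4,0,0,0,0.4]])

```text
clock: 17.12
eef_pos: [0.4024, 0.0635, 0.2897]
eef_rot: [-0.024, 0.957, 0.086, 0.275]
wrist_force: [-0.6, -0.4, -7.4]
finger_gap: 0.42
grasp_force: 63.3
```

```bash
python3 k.py
```

```text
eye now [0.4953 0.0813 0.3105] hook [0.5933 0.1003 0.285 ] diff stand [-0.0998 -0.0012  0.0255] tilt [10.2799  0.0432  0.0583] F [ 0.9785 -0.8305 -7.6629] 17.2167 0.41012015369594523
(-0.1, 0, 0.31) TCP [0.4022 0.0644 0.2892] shift [-0.0335  0.1054 -0.0599] turn [-0.0497 -0.0529  0.0219]
(-0.045, 0, 0.31) TCP [0.4563 0.0742 0.2892] shift [ 5.3778  1.089  -0.0599] turn [-0.0497 -0.0529  0.0219]
(-0.002, 0, 0.31) TCP [0.4986 0.0819 0.2892] shift [ 9.6085  1.858  -0.0599] turn [-0.0497 -0.0529  0.0219]
```

Request:
send_rows(moves=[[1.2,0.3,0,0,0,0],[2.6,0.6,0,0,0,0],[4,0.8,0,0,0,0],[5.2,1.1,0,0,0,0],[5.2,1.1,0,0,0,0]])

```text
clock: 17.63
eef_pos: [0.4564, 0.0746, 0.2902]
eef_rot: [-0.024, 0.957, 0.086, 0.277]
wrist_force: [-0.9, 0.5, -7.7]
finger_gap: 0.41
grasp_force: 63.2
```

Request:
send_rows(moves=[[0,0,0,0,0,0],[0,0,0,0,0,0],[0,0,0,0,0,0],[0,0,0,0,0,0],[0,0,0,0,0,0]])

```text
clock: 18.05
eef_pos: [0.4543, 0.0747, 0.2899]
eef_rot: [-0.024, 0.957, 0.086, 0.276]
wrist_force: [0.3, 0.1, -7.4]
finger_gap: 0.412
grasp_force: 63.3
```

```bash
cat > l.py <<'E'
from k import *
e=now();
h=W(ST,(0,0,.285))
print("side eye",proj("side",e),"hook",proj("side",h),"top eye",proj("top",e),"hooktip",proj("top",W(ST,(-.014,0,.293))),"hook side tip",proj("side",W(ST,(-.014,0,.296))),"bottom",proj("side",W(ST,(0,0,.274))))
o=np.zeros((600,800,3),np.uint8)
o[:,:440]=cv2.resize(C["side"][2][170:230,305:349],(440,600),interpolation=cv2.INTER_CUBIC)
o[:,440:]=cv2.resize(C["top"][2][190:250,280:316],(360,600),interpolation=cv2.INTER_CUBIC)
cv2.imwrite("pics/q1.png",o)
E
python3 l.py
```

```text
eye now [0.5471 0.0928 0.3107] hook [0.5933 0.1003 0.285 ] diff stand [-0.0468  0.0009  0.0257] tilt [10.3304  0.0145  0.0424] F [-0.288  -0.2961 -6.7764] 18.15 0.415280361345926
side eye [320.8876 197.9753] hook [336.0668 204.6402] top eye [300.9368 227.3335] hooktip [299.199  216.0739] hook side tip [331.6827 201.5428] bottom [335.9309 208.4825]
```

View pics/q1.png

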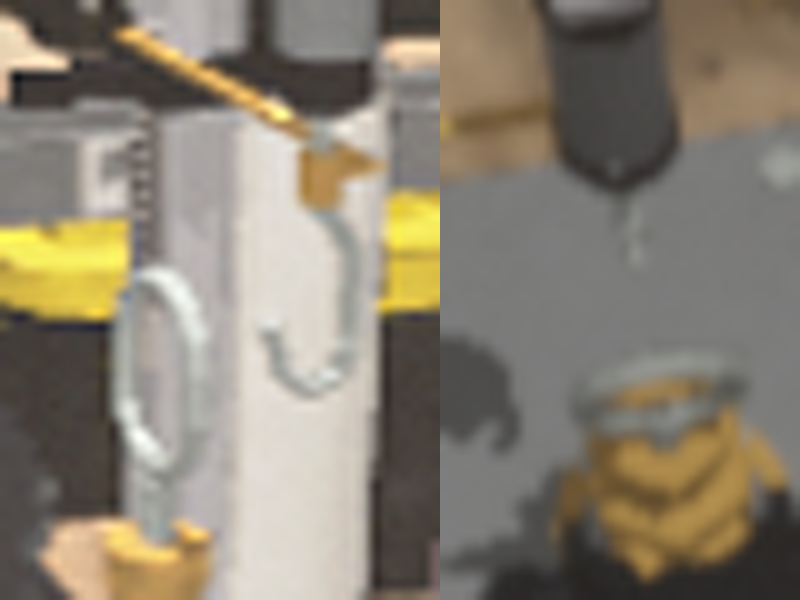

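Request:
send_rows(moves=[[0.5,0.1,0,0,0,0],[1.0,0.2,0,0,0,0],[1.6,0.3,0,0,0,0],[2.0,0.4,0,0,0,0],[2.2,0.4,0,0,0,0]])

```text
clock: 18.57
eef_pos: [0.4774, 0.079, 0.2899]
eef_rot: [-0.024, 0.957, 0.086, 0.276]
wrist_force: [-0.3, -0.3, -7.3]
finger_gap: 0.418
grasp_force: 63.3
```

Request:
send_rows(moves=[[0.5,0.1,0,0,0,0],[1.0,0.2,0,0,0,0],[1.5,0.3,0,0,0,0],[2.0,0.4,0,0,0,0],[2.2,0.4,0,0,0,0]])

```text
clock: 18.98
eef_pos: [0.4993, 0.083, 0.29]
eef_rot: [-0.024, 0.957, 0.086, 0.276]
wrist_force: [-0.9, -0.2, -7.8]
finger_gap: 0.416
grasp_force: 63.3
```

Request:
send_rows(moves=[[0,0,0,0,0,0],[0,0,0,0,0,0],[0,0,0,0,0,0],[0,0,0,0,0,0],[0,0,0,0,0,0]])

```text
clock: 19.4
eef_pos: [0.4984, 0.0828, 0.2899]
eef_rot: [-0.024, 0.957, 0.086, 0.276]
wrist_force: [0.9, -0.7, -6.9]
finger_gap: 0.42
grasp_force: 63.3
```

```bash
cat > m.py <<'E'
from k import *
import time
F=[]
for i in range(6):
    ctrl.snapshot("top");F.append(ctrl.get_state()["wrist_force"])
e=now();print("Favg",np.mean(F,0),np.std(F,0))
E
python3 m.py
```

```text
eye now [0.5913 0.1009 0.3107] hook [0.5933 0.1003 0.285 ] diff stand [-0.0019  0.0009  0.0257] tilt [10.3287  0.0099  0.0425] F [ 0.2852 -0.2165 -8.0226] 19.8 0.41262470201326457
Favg [-0.001   0.115  -7.7948] [0.2538 0.4327 0.2237]
```

Request:
send_rows(moves=[[0,0,-0.5,0,0,0],[0,0,-1.1,0,0,0],[0,0,-1.7,0,0,0],[0,0,-2.3,0,0,0],[0,0,-2.6,0,0,0]])

```text
clock: 20.22
eef_pos: [0.4983, 0.0828, 0.2626]
eef_rot: [-0.024, 0.957, 0.086, 0.275]
wrist_force: [-1.0, 0.4, -7.7]
finger_gap: 0.414
grasp_force: 63.4
```

Request:
send_rows(moves=[[0,0,-0.2,0,0,0],[0,0,-0.4,0,0,0],[0,0,-0.6,0,0,0],[0,0,-0.8,0,0,0],[0,0,-1,0,0,0]])

```text
clock: 20.63
eef_pos: [0.4987, 0.0828, 0.254]
eef_rot: [-0.024, 0.957, 0.086, 0.276]
wrist_force: [0.2, -0.8, -6.0]
finger_gap: 0.414
grasp_force: 63.3
```

```bash
python3 m.py
```

```text
eye now [0.5913 0.1009 0.2749] hook [0.5933 0.1003 0.285 ] diff stand [-0.0018  0.0009 -0.0101] tilt [10.332  -0.0051  0.0395] F [ 0.1145  0.7239 -7.5441] 21.0333 0.41565282451368823
Favg [ 0.4556 -0.1268 -6.5854] [0.3606 0.4453 0.4444]
```

Request:
send_rows(moves=[[0,0,-0.2,0,0,0],[0,0,-0.4,0,0,0],[0,0,-0.6,0,0,0],[0,0,-0.8,0,0,0],[0,0,-1,0,0,0]])

```text
clock: 21.45
eef_pos: [0.4986, 0.0828, 0.2437]
eef_rot: [-0.024, 0.957, 0.086, 0.276]
wrist_force: [0.7, 0.2, -4.8]
finger_gap: 0.416
grasp_force: 63.3
```

```bash
python3 m.py
```

```text
eye now [0.5913 0.1009 0.2648] hook [0.5933 0.1003 0.285 ] diff stand [-0.0018  0.0009 -0.0202] tilt [10.3316 -0.0035  0.0383] F [ 0.5246 -0.1893 -5.3325] 21.85 0.41561539862500463
Favg [ 0.795  -0.0567 -4.8475] [0.3183 0.4958 0.6786]
```

Request:
send_rows(moves=[[0,0,-0.2,0,0,0],[0,0,-0.4,0,0,0],[0,0,-0.6,0,0,0],[0,0,-0.8,0,0,0],[0,0,-1,0,0,0]])

```text
clock: 22.27
eef_pos: [0.4987, 0.0828, 0.2338]
eef_rot: [-0.024, 0.957, 0.086, 0.276]
wrist_force: [-0.5, -0.6, -3.5]
finger_gap: 0.411
grasp_force: 63.6
```

```bash
python3 m.py
```

```text
eye now [0.5913 0.1009 0.2548] hook [0.5933 0.1003 0.285 ] diff stand [-0.0019  0.0009 -0.0302] tilt [10.3302 -0.0027  0.0373] F [ 0.0607 -1.2901 -3.8597] 22.6667 0.4140323369428305
Favg [ 0.4933 -0.1879 -3.3716] [0.425  0.6377 0.342 ]
```

Request:
send_rows(moves=[[0,0,-0.3,0,0,0],[0,0,-0.6,0,0,0],[0,0,-0.9,0,0,0],[0,0,-1.1,0,0,0],[0,0,-1.2,0,0,0]])

```text
clock: 23.08
eef_pos: [0.4987, 0.0828, 0.2219]
eef_rot: [-0.024, 0.957, 0.086, 0.276]
wrist_force: [-0.0, 0.9, -0.8]
finger_gap: 0.411
grasp_force: 63.8
```

```bash
sed -i 's/range(6)/range(16)/' m.py; python3 m.py
```

```text
eye now [0.5913 0.1009 0.2427] hook [0.5933 0.1003 0.285 ] diff stand [-0.0019  0.0009 -0.0423] tilt [10.3291  0.0124  0.0406] F [ 0.7184 -0.6482 -1.496 ] 23.9833 0.4164530770888817
Favg [ 0.6978 -0.0652 -1.2976] [0.469  0.4301 0.4927]
```

Request:
send_rows(moves=[[0,0,-0.15,0,0,0],[0.05,0,-0.3,0,0,0],[0.1,0,-0.45,0,0,0],[0.1,0,-0.6,0,0,0],[0.1,0,-0.6,0,0,0]])

```text
clock: 24.4
eef_pos: [0.4996, 0.0826, 0.216]
eef_rot: [-0.024, 0.957, 0.087, 0.275]
wrist_force: [-0.8, 1.7, -0.1]
finger_gap: 0.416
grasp_force: 64.1
```

```bash
python3 m.py
```

```text
eye now [0.5925 0.1006 0.2369] hook [0.5933 0.1003 0.285 ] diff stand [-0.0007  0.0005 -0.0481] tilt [10.362   0.0374  0.0762] F [-1.3511  1.4677 -0.3424] 25.3 0.41278949105030005
Favg [-1.3306  1.7883 -0.1595] [0.3711 0.5787 0.5286]
```

Request:
send_rows(moves=[[-0.03,0.02,0,0,0,0],[-0.06,0.04,0,0,0,0],[-0.06,0.04,0,0,0,0],[-0.06,0.04,0,0,0,0],[-0.06,0.04,0,0,0,0]])

```text
clock: 25.72
eef_pos: [0.4994, 0.0827, 0.2163]
eef_rot: [-0.024, 0.957, 0.086, 0.276]
wrist_force: [0.2, 0.1, -0.8]
finger_gap: 0.418
grasp_force: 64.0
```

```bash
python3 m.py
```

```text
eye now [0.592  0.1009 0.2371] hook [0.5933 0.1003 0.285 ] diff stand [-0.0012  0.0008 -0.0479] tilt [10.3662  0.0431  0.091 ] F [ 0.7413 -0.4503 -0.4258] 26.6167 0.4120065959434743
Favg [ 0.5036 -0.1115 -0.4033] [0.4494 0.4491 0.4829]
```

Request:
send_rows(moves=[[0,0,-0.05,0,0,0],[0,0,-0.1,0,0,0],[0,0,-0.15,0,0,0],[0,0,-0.2,0,0,0],[0,0,-0.2,0,0,0]])

```text
clock: 27.03
eef_pos: [0.4995, 0.0824, 0.2145]
eef_rot: [-0.025, 0.957, 0.087, 0.275]
wrist_force: [-0.2, 1.8, -0.0]
finger_gap: 0.414
grasp_force: 64.1
```

```bash
python3 m.py
```

```text
eye now [0.5923 0.1005 0.2353] hook [0.5933 0.1003 0.285 ] diff stand [-0.001   0.0004 -0.0497] tilt [10.3978  0.0739  0.14  ] F [-1.097   2.3301  0.305 ] 27.9333 0.4116521067512596
Favg [-0.6838  2.6768 -0.0663] [0.3679 0.3338 0.4344]
```

Request:
send_rows(moves=[[0,0.03,0,0,0,0],[-0.01,0.06,0,0,0,0],[-0.02,0.06,0,0,0,0],[-0.02,0.06,0,0,0,0],[-0.02,0.06,0,0,0,0]])

```text
clock: 28.35
eef_pos: [0.4995, 0.0827, 0.2148]
eef_rot: [-0.025, 0.957, 0.086, 0.275]
wrist_force: [0.1, -0.1, -0.8]
finger_gap: 0.415
grasp_force: 64.1
```

```bash
python3 m.py
```

```text
eye now [0.5922 0.1009 0.2354] hook [0.5933 0.1003 0.285 ] diff stand [-0.001   0.0008 -0.0496] tilt [10.4029  0.0813  0.1518] F [-0.3769 -0.2881 -0.4935] 29.25 0.4145369289839689
Favg [-0.1864 -0.7151  0.0816] [0.4537 0.4553 0.4472]
```

Request:
send_rows(moves=[[0,0,0,0,0,0],[0,0,0,0,0,0],[0,0,0,0,0,0],[0,0,0,0,0,0],[0,0,0,0,0,0]], grip_force=20)

```text
clock: 29.67
eef_pos: [0.4994, 0.0828, 0.2148]
eef_rot: [-0.025, 0.957, 0.087, 0.275]
wrist_force: [-0.6, -0.6, -0.3]
finger_gap: 0.412
grasp_force: 64.0
```

Request:
send_rows(moves=[[0,0,0,0,0,0],[0,0,0,0,0,0],[0,0,0,0,0,0],[0,0,0,0,0,0],[0,0,0,0,0,0]], hand=0)

```text
clock: 30.08
eef_pos: [0.4994, 0.0828, 0.2147]
eef_rot: [-0.025, 0.957, 0.087, 0.275]
wrist_force: [0.1, 0.6, -0.2]
finger_gap: 1.0
grasp_force: 0.0
```

Request:
send_rows(moves=[[0,0,0,0,0,0],[0,0,0,0,0,0],[0,0,0,0,0,0],[0,0,0,0,0,0],[0,0,0,0,0,0]])

```text
clock: 30.5
eef_pos: [0.4994, 0.0828, 0.2148]
eef_rot: [-0.025, 0.957, 0.087, 0.275]
wrist_force: [0.4, 0.3, 0.7]
finger_gap: 1.0
grasp_force: 0.0
```

Request:
send_rows(moves=[[-0.5,-0.1,0.5,0,0,0],[-1.2,-0.2,1.2,0,0,0],[-2,-0.4,2,0,0,0],[-3,-0.5,3,0,0,0],[-4,-0.7,4,0,0,0]])

```text
clock: 30.92
eef_pos: [0.459, 0.0758, 0.255]
eef_rot: [-0.025, 0.957, 0.087, 0.275]
wrist_force: [-0.3, 0.2, -0.2]
finger_gap: 0.997
grasp_force: 0.0
```

Request:
send_rows(moves=[[-2,-0.4,1,0,0,0],[-4,-0.7,2,0,0,0],[-6,-1.1,3,0,0,0],[-8,-1.5,4,0,0,0],[-9,-1.6,4,0,0,0]])

```text
clock: 31.33
eef_pos: [0.3678, 0.0596, 0.2958]
eef_rot: [-0.025, 0.957, 0.087, 0.276]
wrist_force: [1.1, -0.6, -0.0]
finger_gap: 1.003
grasp_force: 0.0
```

```bash
cat > n.py <<'E'
from workcell import ctrl
import cv2,numpy as np
A=[]
for i in range(6):
    A.append(ctrl.snapshot("side")["pixels"].astype(int))
print("motion",[int((abs(A[i+1]-A[i]).max(2)[150:330,290:380]>40).sum()) for i in range(5)])
im=A[-1].astype(np.uint8);cv2.imwrite("pics/end%d.png"%(ctrl.get_state()["clock"]*100),im)
h=cv2.cvtColor(im,cv2.COLOR_BGR2HSV);m=cv2.inRange(h,(15,110,70),(30,255,255))
print("collar col means",im[185:225,318:331].mean(2).mean(1).round(0))
ys,xs=np.where(m[215:300,315:360]);print("valve",xs.min()+315,xs.max()+315,ys.min()+215,ys.max()+215,len(xs))
print(ctrl.get_state()["clock"])
E
python3 n.py
```

```text
motion [48, 15, 11, 3, 1]
collar col means [174. 168. 174. 173. 174. 149.  99.  90.  88.  92.  98. 130. 161. 163.
 164. 169. 174. 173. 174. 174. 175. 173. 173. 179. 180. 180. 180. 181.
 181. 180. 181. 181. 181. 181. 181. 182. 182. 182. 182. 184.]
valve 322 349 238 289 702
31.6333
```

Request:
send_rows(moves=[[0,0,0,0,0,0],[0,0,0,0,0,0],[0,0,0,0,0,0],[0,0,0,0,0,0],[0,0,0,0,0,0]])

```text
clock: 32.05
eef_pos: [0.3695, 0.0598, 0.2947]
eef_rot: [-0.025, 0.957, 0.087, 0.275]
wrist_force: [-0.9, 0.8, 0.2]
finger_gap: 0.998
grasp_force: 0.0
```

Request:
send_rows(moves=[[0,0,0,0,0,0],[0,0,0,0,0,0],[0,0,0,0,0,0],[0,0,0,0,0,0],[0,0,0,0,0,0]])

```text
clock: 32.47
eef_pos: [0.3694, 0.0598, 0.2948]
eef_rot: [-0.025, 0.957, 0.087, 0.275]
wrist_force: [0.4, -0.2, -0.4]
finger_gap: 1.0
grasp_force: 0.0
```

```bash
python3 n.py; ls pics; python3 - <<'E'
import cv2,numpy as np,glob
def rows(f,a,b):
    im=cv2.imread(f);h=cv2.cvtColor(im,cv2.COLOR_BGR2HSV);m=cv2.inRange(h,(12,110,90),(28,255,255))
    g=im.mean(2);out=[]
    for c in range(319,332,2):
        y=np.where(m[a:b,c])[0]+a; col=g[a:b,c]; w=np.clip(130-col,0,None); out.append((c,round(float(y.mean()),1) if len(y) else None, round(float((w*np.arange(a,b)).sum()/max(w.sum(),1e-6)),1)))
    print(f,out)
rows(sorted(glob.glob("pics/sideA12*"))[0],168,186)
rows(sorted(glob.glob("pics/end*"))[-1],184,202)
E
```

```text
motion [0, 1, 3, 1, 0]
collar col means [172. 168. 173. 173. 174. 153. 101.  91.  92.  92.  98. 132. 161. 164.
 163. 169. 174. 173. 175. 174. 175. 173. 173. 178. 180. 181. 180. 181.
 181. 180. 181. 181. 182. 182. 181. 182. 181. 182. 182. 184.]
valve 322 349 238 289 705
32.7667
end3163.png
end3276.png
m1.png
m2.png
m3.png
p1.png
p2.png
p3.png
p4.png
q1.png
side0.png
sideA1203.png
sideA1296.png
sideA1390.png
sideA1441.png
sideA1576.png
top0.png
topA1203.png
topA1296.png
topA1390.png
topA1441.png
topA1576.png
pics/sideA1203.png [(319, 174.0, 178.2), (321, 175.5, 178.4), (323, 176.5, 178.8), (325, 177.0, 178.5), (327, 178.0, 176.9), (329, 179.0, 174.7), (331, 180.5, 173.3)]
pics/end3276.png [(319, 189.5, 192.2), (321, 190.5, 194.0), (323, 191.5, 194.2), (325, 193.0, 194.1), (327, 193.5, 191.9), (329, 195.0, 191.7), (331, 196.5, 197.0)]
```

```bash
python3 -c "
from workcell import ctrl
print(ctrl.hand_in())"
```

```text
the job is handed in; nothing more can be done
None
```

I set the tell-tale to zero, hung the valve body and handed in at about 33 s. It hangs free and still at about 0.78 kg by wrist force, with the tell-tale within about 1 mm of the blade by camera; the hand-in returned no verdict.

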